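Hang a glassware basket on the lifting arm of a drip stand

ROBOT

A 6-joint arm with a two-finger parallel gripper is mounted at the origin on the work surface. World frame = base frame: x ahead of the robot, y to its left, z up, the work surface at z = 0. Lengths are in m, angles in rad, forces in N, time in s.
With the tool pointing down it reaches from about 0.3 to 0.875 m from the base axis. Payload 6.4 kg.
Tool frame: the origin (TCP) lies between the finger pads; the fingertips stand 8 mm ahead of it and the grasp point (between the pads) lies 11 mm behind it; z points along the fingers, x is the direction in which the jaws open and shut, and the axes are right-handed (so a half turn about z gives the same grasp; the last joint's range is limited). The gripper opens to 88 mm and grips with 3 to 60 N. Pads are 18 mm wide; open, the fingers measure 123 mm over their backs; the gripper's body (75 mm by 187 mm) begins 45 mm behind the grasp point.
Start: joints at [-0.206, 0.181, 1.607, -0, 1.354, -0.206], TCP at [0.575, 0, 0.247] pointing down, gripper open.
Joint ranges: [-2.99, 2.99], [-0.89, 2.07], [0.3, 2.58], [-1.14, 4.28], [0, 2.63], [-3.12, 3.12]. Speed limits (rad/s): [2.57, 2.57, 3.01, 3.14, 3.14, 3.14].

INTERFACE

Orientations are given as a unit quaternion [x, y, z, w].
In Python, from rig import sense, viewer, ticket gives the robot as it stands.
- The arm moves only by the tool apply_moves, never from a script. Its argument "rows" is a list of rows, each a list of 7 numbers: the closure, from 0 (fully open) to 1 (shut), then the shift along the tool's x, y, z in m, then the turn, a rotation vector about the tool's x, y, z in degrees. A call has exactly 5 rows; each row is the pose to reach, as a shift and turn from the pose commanded when the call began, along the tool's axes at that moment; what a row does not reach only later rows make up. A row lasts 1/12 s, in which the tool goes at most 41.7 mm and 7.16 degrees, less where a joint would pass 70% of its speed; a pose out of reach is approached as far as the arm can. A call with a gripper value outside its range is refused whole. The fingers move at their own pace and stop on an object; "squeeze" is the grip in N (left out, the last holds). Time passes only in rows, so rows that repeat a pose let the fingers close, or fill a call up. It gives the time, the measured TCP pose, the force and the opening at its end, in the units of the state.
- sense(): the state, without advancing time (a new reading comes with each control period).
- viewer.read_camera(name): name is "scene" or "side" or "wrist"; returns a dict with "image" (384x512x3 uint8, red, green, blue), "range_z" (384x512 float32, m along the optical axis (not along the pixel's ray), 0 where there is no reading), "intrinsics" (3x3 intrinsics, pixels), "rvec" (rotation vector, rad) and "tvec" (3), from world to camera coordinates, as OpenCV has them. Camera axes: x right, y down, z forward; pixel columns grow to the right and rows downward; lengths in m; the calibration is good to about 2 mm. A picture is of the moment at which its call begins.
- ticket.hand_in(): hands the job in, once; it reports no verdict.
The state is a dict: "time": time; "joints": joint angles; "joint_velocities": joint speeds; "effort": joint torques, N m; "eef_pos": TCP position; "eef_rot": TCP orientation; "force": force on the tool from outside, world axes, zero at the start; "ft_torque": the same for the moment, N m; "opening": finger opening in m.
Only numpy, scipy, OpenCV 4.12 (cv2) and the standard library are available. Lean on these libraries where they do the work, as an engineer would, in place of code of your own. Each camera call takes 0.05 s, during which the arm holds its last target.

TASK

Slide the steel basket along the bench, upright and without lifting it by hand, until its handle stands over the hook of the drip stand's lifting arm. Then press the other end of the arm down as far as it goes, so that the basket hangs from the hook by its handle, clear of the bench and still, and leave the other things on the bench where they are.

Things in the scene. Friction and masses are not known exactly. Their poses are not given: they have to be found in the camera images.
- basket: loose open sheet-steel basket, 0.25 to 0.38 kg, 120 mm (its x) by 140 mm (y) by 60 mm high, flat walls, vials fixed inside below the rim; a rigid upright handle bridges it across x. Origin: centre of the underside; z up. Starts standing on the bench beyond the hook's end (stand's +y), its y axis within 0.35 rad of the stand's y axis
- bail_top (a point): middle of the handle's top, at the bar's centre, 158 mm above the basket's origin. The handle is 8 mm round steel bar in the basket's x-z plane at y = 0: legs at x = +-58 mm up to 105 mm height, then sloping inwards to an 18 mm long level top; below it the opening is free down to the rim
- stand: drip stand fixed to the bench: dark base 130 x 120 x 14 mm, two cheeks 174 mm high, pivot of the lifting arm 155 mm up. Origin: centre of the base's underside; z up; the arm lies along its y axis, hook end to +y, press pad to -y. A thin grey drip sheet lies flat on the bench below the hook, 80 to 300 mm along +y; the basket slides over it freely
- lift_arm (a joint): angle of the see-saw arm: 0 = hook end fully down (starts at 0 to 0.05), 0.3 = level, 0.6 = press pad fully down on its stop, hook up. Stiff hinge (1.1 N m friction): stays where it is left, also with the basket on. Pressing the pad takes about 6 N empty, 8 to 11 N with the basket, which leaves the bench at about 0.3 and hangs about 55 mm clear at 0.6
- hook_seat (a point): seat of the hook: top of the 12 mm round arm bar, 180 mm from the pivot, midway between an upturned tip at the arm's end (24 mm further out, 20 mm high) and a like upright stop 24 mm further in. Arm down: seat about 108 mm above the bench, the tip's top 120 to 130 mm, so both pass between basket rim and handle top
- press_pad (a point): centre of the top of the round black rubber press pad (44 mm across) on the arm's other end, 150 mm from the pivot; about 210 mm above the bench at the start, about 122 mm when fully down, moving almost straight down
- beaker: bystander: glass beaker 72 mm across, 95 mm high, at the robot's left; origin at its underside's centre
- bottle: bystander: white plastic bottle 70 mm across, 170 mm high, beyond the work; origin at its underside's centre
- jar: bystander: amber jar with black lid, 68 mm across, 85 mm high, at the robot's right; origin at its underside's centre
- tray: bystander: flat steel tray without handle, 90 by 160 by 30 mm, beyond the work; origin at its underside's centre
Mind the look-alikes: they are no part of the job. Several things look just like the basket: the one meant starts nearest to the robot's base.

How it is judged:
By the outcome, as a careful person would: the job done as asked, in the order asked, and still so for the second after the job is handed in, with the robot touching nothing.
It also fails if it takes over 58 s, if anything falls off the work surface, if the arm or the gripper's body presses on something with over 40 N, if the wrist force passes 120 N, or if a joint passes its speed limit or range.

## Working session

There is one attempt and no reset: what is moved stays moved. The work goes in short steps, Python scripts to look and compute and a tool call to move; the robot and the scene stay as the last step left them, time stands still between calls to the robot, and variables do not carry over. Pictures are saved under pics/ and viewed, and the job is handed in when it is done.

Besides the shell and the picture viewer there is one more tool, called after "Emit:" in YAML: its name, and indented under it one key for each argument. apply_moves: Moves the arm, as the interface text tells. Its arguments: {"type":"object","properties":{"rows":{"type":"array"},"squeeze":{"type":"number"}},"required":["rows"]}

```bash
ls; mkdir -p pics; cat > h.py <<'E'
import numpy as np, cv2
from rig import sense, viewer, ticket
def cam(n):
    d=viewer.read_camera(n); R,_=cv2.Rodrigues(np.array(d['rvec'],float)); t=np.array(d['tvec'],float).ravel()
    K=np.array(d['intrinsics']); z=d['range_z']; v,u=np.mgrid[:384,:512]
    P=np.stack([(u-K[0,2])/K[0,0]*z,(v-K[1,2])/K[1,1]*z,z],-1)
    W=(P-t)@R; W[z==0]=np.nan
    return d['image'],W,K,R,t
def save(n,im): cv2.imwrite('pics/'+n,im[...,::-1])
E
python3 - <<'E'
from h import *
print(sense())
for n in ['scene','side','wrist']:
    im,W,K,R,t=cam(n); save(n+'0.png',im); np.savez('/tmp/'+n+'0.npz',im=im,W=W); print(n,-R.T@t,R[2])
E
```

```text
pics
{'time': 0.0, 'joints': array([-2.06286238e-01,  1.81573067e-01,  1.60799555e+00,  2.26993492e-05,
        1.35376371e+00, -2.06302571e-01]), 'joint_velocities': array([-2.51197892e-04,  7.82946547e-04, -1.13078843e-03,  8.40345228e-04,
       -9.53555246e-05, -4.13952393e-04]), 'effort': array([-5.85923790e-04, -4.33866942e+01, -3.41848969e+01,  7.00952648e-02,
        3.87157314e-02, -1.54040990e-04]), 'eef_pos': array([5.74490039e-01, 1.39007092e-04, 2.45798122e-01]), 'eef_rot': array([ 9.99999622e-01,  5.71306315e-06, -8.49122024e-04, -1.89018417e-04]), 'force': array([ 0.94376386, -0.11001625, -0.13261911]), 'ft_torque': array([-0.03086207, -0.0107413 , -0.00474096]), 'opening': 0.08795624347562118}
scene [1.20808103 0.61835608 1.32212042] [-0.40555489 -0.43339031 -0.80479692]
side [-0.03592554 -1.02868433  1.56764144] [ 0.33151001  0.55445055 -0.76333853]
wrist [0.5741702  0.07301235 0.38375732] [-0.00180478 -0.28182678 -0.95946361]
```

View pics/scene0.png

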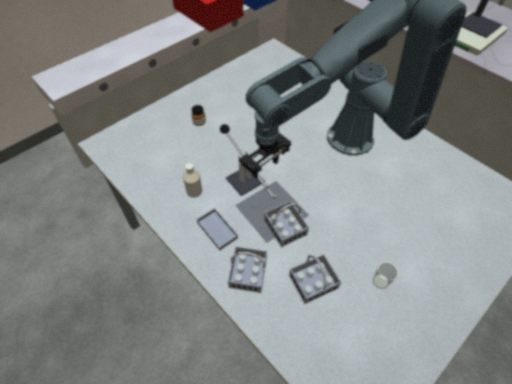

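View pics/side0.png

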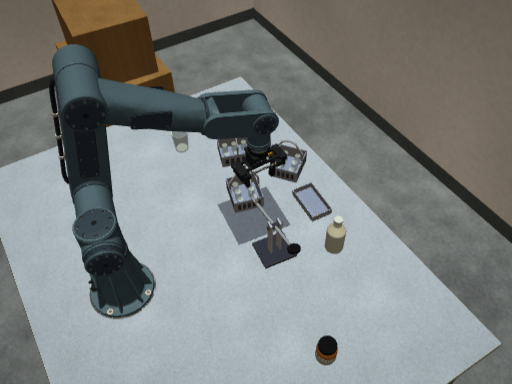

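View pics/wrist0.png

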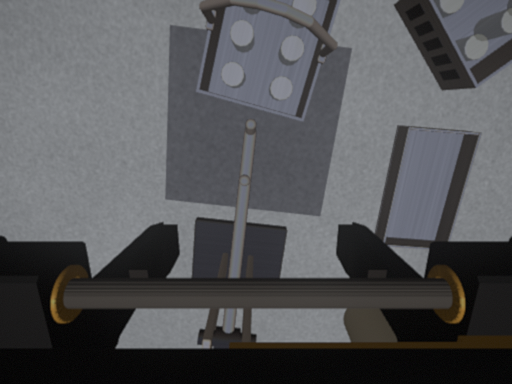

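```bash
cat > a.py <<'E'
import numpy as np,cv2
for n in ['scene','side','wrist']:
    d=np.load('/tmp/%s0.npz'%n); W=d['W']; im=d['im']
    # topdown map colored, x 0.2..1.1 , y -0.6..0.8 ; 
    s=700 if n=='wrist' else 500
    x0,x1,y0,y1=(0.3,1.0,-0.35,0.5)
    H=np.zeros((int((x1-x0)*s),int((y1-y0)*s),3),np.uint8)
    P=W.reshape(-1,3); C=im.reshape(-1,3); ok=np.isfinite(P).all(1)&(P[:,2]<0.24)
    P=P[ok];C=C[ok]; o=np.argsort(P[:,2]);P=P[o];C=C[o]
    a=((x1-P[:,0])*s).astype(int); b=((y1-P[:,1])*s).astype(int)
    m=(a>=0)&(b>=0)&(a<H.shape[0])&(b<H.shape[1])
    for i in np.where(m)[0]: 
        z=P[i,2]; cc=C[i] if z<0.012 else np.array(cv2.applyColorMap(np.uint8([[min(255,z/0.22*255)]]),cv2.COLORMAP_JET)[0,0])
        H[a[i]-1:a[i]+1,b[i]-1:b[i]+1]=cc
    cv2.imwrite('pics/top_%s.png'%n,H); print(H.shape)
W=np.load('/tmp/wrist0.npz')['W']
for nm,(u,v) in dict(tip=(251,126),stop=(244,181),armmid=(240,220),bl=(200,92),br=(304,120),bailL=(213,17),bailR=(330,45),bailtop=(270,5),base1=(197,222),base2=(284,230),sh1=(168,27),sh2=(350,50),sh3=(166,200),sh4=(320,214),arm2=(247,140)).items():
    print(nm,np.round(W[v,u],4), np.round(np.nanmedian(W[v-1:v+2,u-1:u+2].reshape(-1,3),0),4))
E
python3 a.py
```

```text
(350, 425, 3)
(350, 425, 3)
(489, 595, 3)
tip [0.5679 0.0531 0.1201] [0.5679 0.0532 0.1204]
stop [0.5619 0.0072 0.1389] [0.5619 0.0074 0.1396]
armmid [ 0.557  -0.0345  0.1275] [ 0.557  -0.0347  0.1273]
bl [0.5123 0.0842 0.0593] [0.5114 0.085  0.0596]
br [6.338e-01 5.170e-02 6.000e-04] [0.6337 0.0518 0.0016]
bailL [0.5316 0.1511 0.076 ] [0.5316 0.1511 0.0763]
bailR [0.6351 0.12   0.1154] [0.6351 0.12   0.1154]
bailtop [0.5823 0.1365 0.1616] [0.5823 0.1365 0.1616]
base1 [ 0.4893 -0.0862  0.0116] [ 0.4895 -0.0852  0.0136]
base2 [ 0.6107 -0.0977  0.0128] [ 0.6107 -0.0974  0.013 ]
sh1 [4.671e-01 1.597e-01 4.000e-04] [4.670e-01 1.597e-01 2.000e-04]
sh2 [ 6.860e-01  1.347e-01 -2.000e-04] [0.6856 0.1347 0.0008]
sh3 [ 4.45e-01 -5.78e-02 -1.00e-04] [ 0.445  -0.0578  0.    ]
sh4 [ 6.624e-01 -7.860e-02  5.000e-04] [ 6.625e-01 -7.860e-02  1.000e-04]
arm2 [0.5637 0.039  0.1062] [0.5637 0.039  0.106 ]
```

View pics/top_wrist.png

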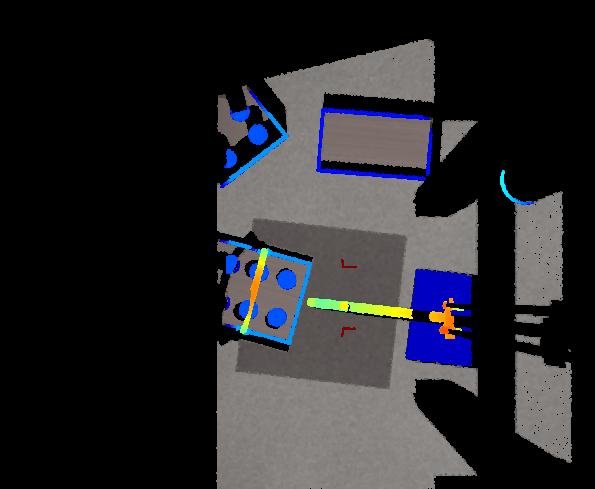

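View pics/top_scene.png

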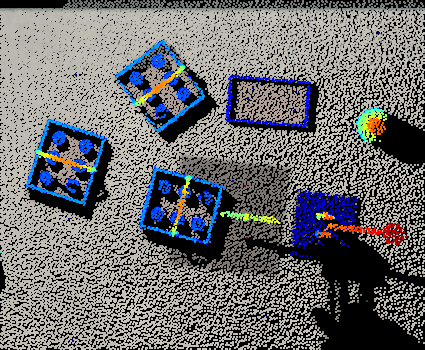

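View pics/top_side.png

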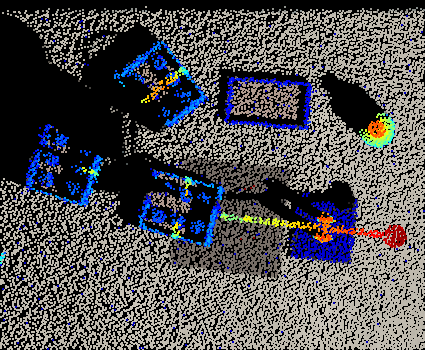

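```bash
cat >> h.py <<'E'
def basket(W,c=(0.58,0.14),r=0.1,zoff=0):
    P=W.reshape(-1,3); P=P[np.isfinite(P).all(1)]
    d=np.hypot(P[:,0]-c[0],P[:,1]-c[1])
    m=(d<r)&(P[:,2]>0.053+zoff)&(P[:,2]<0.066+zoff)
    q=P[m][:,:2].astype(np.float32)
    # drop outliers: keep cluster via density
    rc=cv2.minAreaRect(q); 
    h=P[(d<r)&(P[:,2]>0.15+zoff)&(P[:,2]<0.17+zoff)]
    leg=P[(d<r)&(P[:,2]>0.075+zoff)&(P[:,2]<0.17+zoff)]
    return rc,len(q),h.mean(0) if len(h) else None,len(h),leg
E
python3 - <<'E'
from h import *
for n in ['scene','side','wrist']:
    W=np.load('/tmp/%s0.npz'%n)['W']
    rc,k,h,nh,leg=basket(W); print(n,rc,k,h,nh)
    P=W.reshape(-1,3);P=P[np.isfinite(P).all(1)]
    leg=leg[(leg[:,1]>0.1)]
    v=cv2.fitLine(leg[:,:2].astype(np.float32),cv2.DIST_HUBER,0,.001,.001).ravel(); print(' handle line',v,np.arctan2(v[1],v[0]),leg[:,0].min(),leg[:,0].max(),leg[:,1].mean())
    pad=P[(np.hypot(P[:,0]-.53,P[:,1]+.295)<0.05)&(P[:,2]>0.19)&(P[:,2]<.23)]; print(' pad',pad.mean(0) if len(pad) else 0,pad.min(0) if len(pad) else 0,pad.max(0) if len(pad) else 0)
    b=P[(abs(P[:,2]-.014)<.004)&(np.hypot(P[:,0]-.545,P[:,1]+.15)<.1)]
    if len(b)>10: print(' base',cv2.minAreaRect(b[:,:2].astype(np.float32)))
    a=P[(P[:,2]>.09)&(P[:,2]<.15)&(P[:,1]>-.06)&(P[:,1]<.06)&(abs(P[:,0]-.56)<.02)]
    v=cv2.fitLine(a[:,:2].astype(np.float32),cv2.DIST_HUBER,0,.001,.001).ravel(); print(' arm',v,a[:,1].max(), (v[2]+v[0]/v[1]*(0.03-v[3])))
    for y in np.arange(-0.03,0.06,0.006):
        s=a[abs(a[:,1]-y)<.003]; 
        if len(s): print(round(y,3),len(s),s[:,2].max().round(4),end='; ')
    print()
E
```

```text
scene ((0.5866560339927673, 0.1350567638874054), (0.1448100209236145, 0.1242060512304306), 75.1461181640625) 183 [0.58657899 0.13702149 0.15922588] 35
 handle line [ 0.9642072  -0.26515     0.5668782   0.14291437] -0.2683595 0.5272728740816668 0.6465041937724989 0.13563807267015926
 pad [ 0.53252271 -0.28398844  0.20628867] [ 0.51005161 -0.31327764  0.19042879] [ 0.55014823 -0.24693884  0.21743396]
 base ((0.5600573420524597, -0.14683401584625244), (0.13110168278217316, 0.1610419750213623), 16.372291564941406)
 arm [0.13116786 0.9913602  0.5650365  0.00210124] 0.05778591789338384 0.5687278
-0.03 4 0.1262; -0.024 6 0.1318; -0.018 2 0.125; -0.012 6 0.1249; -0.006 5 0.125; -0.0 1 0.123; 0.006 12 0.1414; 0.012 6 0.1391; 0.018 5 0.1166; 0.024 6 0.1136; 0.03 3 0.1104; 0.036 4 0.1138; 0.042 5 0.1095; 0.048 4 0.1169; 0.054 6 0.1247; 
side ((0.5831645131111145, 0.13631808757781982), (0.14912043511867523, 0.12491562962532043), 73.9518051147461) 111 [0.61228315 0.12451466 0.15227165] 2
 handle line [ 0.9673096  -0.25359848  0.5622046   0.14054547] -0.25639856 0.5239849963573155 0.64472488201892
[... 647 characters left out ...]
90084701776505, 0.1248479038476944), 77.12564849853516) 1150 [0.58774848 0.1345084  0.15794381] 928
 handle line [ 0.9681804  -0.25025326  0.5524233   0.1431352 ] -0.25294185 0.5242558149587065 0.6435819688709007 0.13443795751152843
 pad 0 0 0
 base ((0.5454333424568176, -0.13422390818595886), (0.09377878159284592, 0.13006247580051422), 83.58394622802734)
 arm [ 0.11587928  0.9932633   0.56100076 -0.0010274 ] 0.0592129541509281 0.56462055
-0.03 79 0.1288; -0.024 80 0.1263; -0.018 81 0.1239; -0.012 78 0.1227; -0.006 82 0.1214; -0.0 26 0.1369; 0.006 98 0.1404; 0.012 117 0.1399; 0.018 80 0.1139; 0.024 81 0.1122; 0.03 79 0.1111; 0.036 82 0.1091; 0.042 76 0.1075; 0.048 63 0.1181; 0.054 72 0.1226;
```

The nearest basket sits on the drip sheet, with its centre at about (0.585, 0.135) and yaw −0.255. The stand's yaw is −0.113 and the hook seat is at about (0.565, 0.031). I'll push the basket's +y wall with two open fingers held square to the stand.

Emit:
apply_moves:
  rows:
    - [0.25,0.005,-0.04,0,0,0,6.5]
    - [0.25,0.01,-0.08,0,0,0,6.5]
    - [0.25,0.014,-0.12,0,0,0,6.5]
    - [0.25,0.018,-0.16,0,0,0,6.5]
    - [0.25,0.022,-0.2,0,0,0,6.5]

```text
time: 0.57
eef_pos: [0.5968, 0.2018, 0.2464]
eef_rot: [0.998, -0.057, -0.0, 0.0]
force: [0.9, -0.1, 0.5]
opening: 0.0661
```

Emit:
apply_moves:
  rows:
    - [0.25,-0.003,-0.041,0,0,0,0]
    - [0.25,-0.003,-0.041,0.03,0,0,0]
    - [0.25,-0.003,-0.041,0.065,0,0,0]
    - [0.25,-0.003,-0.041,0.1,0,0,0]
    - [0.25,-0.003,-0.041,0.13,0,0,0]

```text
time: 0.98
eef_pos: [0.5975, 0.2415, 0.1141]
eef_rot: [0.998, -0.056, -0.001, 0.0]
force: [-0.4, 0.6, -0.2]
opening: 0.0658
```

```bash
python3 - <<'E'
from h import *
s=sense();print(s['eef_pos'],s['force'])
for n in ['scene','side']:
    im,W,*_=cam(n); save(n+'1.png',cv2.resize(im[100:330,120:400] if n=='scene' else im[80:310,120:400],None,fx=2.8,fy=2.6))
E
```

```text
[0.59751849 0.241494   0.1140992 ] [-0.42207993  0.61226205 -0.21103724]
```

View pics/scene1.png

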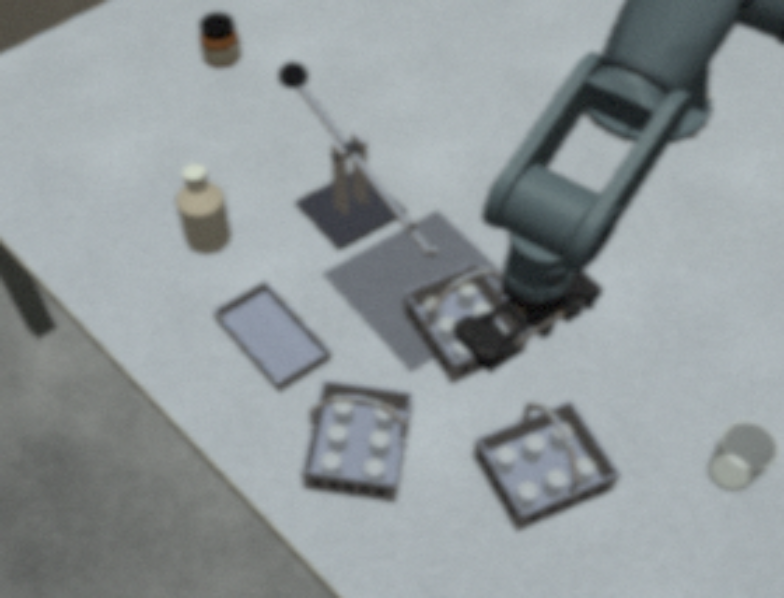

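View pics/side1.png

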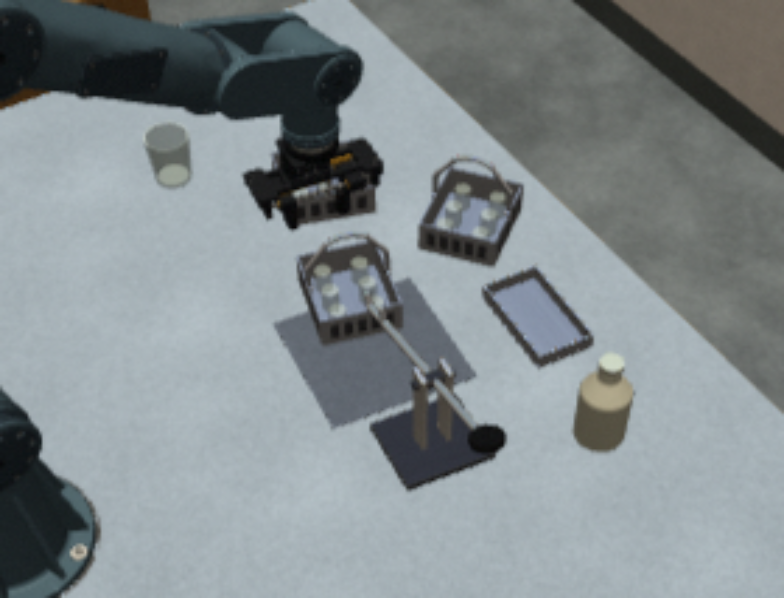

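Side view: the gripper (310,185) is behind the basket (350,290), with the basket handle clear. Descend and push.

Emit:
apply_moves:
  rows:
    - [0.25,0,0,0.03,0,0,0]
    - [0.25,0,0,0.06,0,0,0]
    - [0.25,0,0,0.088,0,0,0]
    - [0.25,0,0.004,0.088,0,0,0]
    - [0.25,0,0.01,0.088,0,0,0]

```text
time: 1.5
eef_pos: [0.5972, 0.2311, 0.029]
eef_rot: [0.998, -0.056, -0.001, 0.0]
force: [0.3, 0.3, 0.6]
opening: 0.0663
```

Emit:
apply_moves:
  rows:
    - [0.25,0,0.007,0,0,0,0]
    - [0.25,0,0.014,0,0,0,0]
    - [0.25,0,0.021,0,0,0,0]
    - [0.25,0,0.028,0,0,0,0]
    - [0.25,0,0.035,0,0,0,0]

```text
time: 1.92
eef_pos: [0.5943, 0.196, 0.0303]
eef_rot: [0.998, -0.057, 0.001, -0.0]
force: [-2.0, 3.5, 2.4]
opening: 0.0661
```

```bash
cat > m.py <<'E'
from h import *
import sys
c=(float(sys.argv[1]),float(sys.argv[2])); tag=sys.argv[3]
s=sense();print(s['time'],s['eef_pos'],s['force'])
ey=np.array([.1130,.9936]);ex=np.array([.9936,-.113]); seat=np.array([.5647,.031])
for n in ['side','scene']:
    im,W,*_=cam(n); save(n+tag+'.png',cv2.resize(im[100:330,120:400] if n=='scene' else im[80:310,120:400],None,fx=2.8,fy=2.6))
    rc,k,h,nh,leg=basket(W,c); 
    # handle points only: near handle line
    leg=leg[abs((leg[:,:2]-c)@ey)<0.03]
    hs=leg[(leg[:,2]>.08)]
    v=cv2.fitLine(hs[:,:2].astype(np.float32),cv2.DIST_HUBER,0,.001,.001).ravel(); v*= np.r_[1,1,1,1]
    top=hs[hs[:,2]>.148]; tm=top[:,:2].mean(0) if len(top) else np.array([np.nan]*2)
    mid=(hs[:,:2]@ex); 
    print(n,'rect',np.round(rc[0],4),np.round(rc[1],3),round(rc[2],1),'top',np.round(tm,4),len(top),'yaw',round(float(np.arctan(v[1]/v[0])),3),
      'mid x-range',mid.min()-seat@ex,mid.max()-seat@ex,'rel seat lat,long:',np.round([(tm-seat)@ex,(tm-seat)@ey],4))
E
python3 m.py .582 .12 2
```

```text
1.9167 [0.59432312 0.19599319 0.03030512] [-1.95154119  3.53941961  2.36336142]
side rect [0.5876 0.1172] [0.155 0.124] 82.2 top [0.5835 0.1129] 36 yaw -0.135 mid x-range -0.04903291789067177 0.07586834748755589 rel seat lat,long: [0.0094 0.0835]
scene rect [0.5939 0.1211] [0.162 0.123] 80.2 top [0.5942 0.113 ] 37 yaw -0.132 mid x-range -0.014594699828637037 0.08062580632708793 rel seat lat,long: [0.02   0.0848]
```

View pics/side2.png

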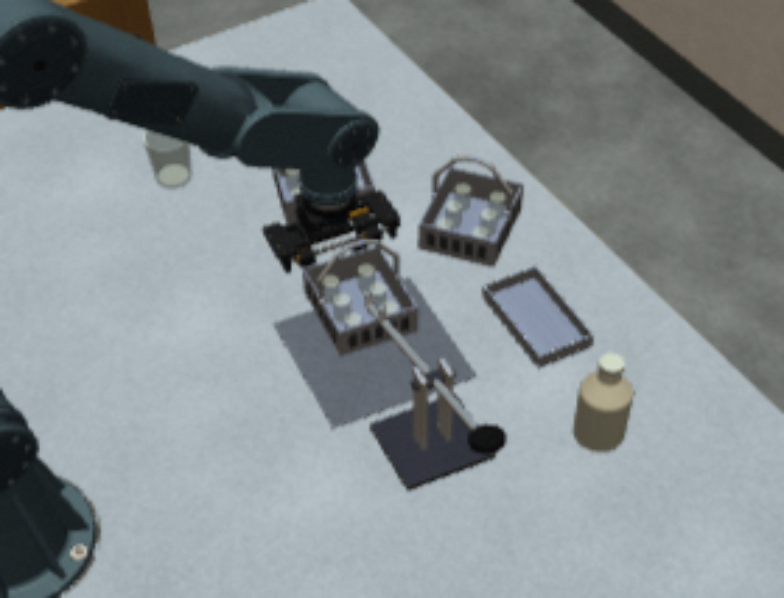

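Aligned in yaw. The basket sits about 13 mm too far to +x and 84 mm short of the seat, so push diagonally.

Emit:
apply_moves:
  rows:
    - [0.25,-0.0015,0.007,0,0,0,0]
    - [0.25,-0.003,0.014,0,0,0,0]
    - [0.25,-0.0045,0.021,0,0,0,0]
    - [0.25,-0.006,0.028,0,0,0,0]
    - [0.25,-0.0075,0.035,0,0,0,0]

```text
time: 2.43
eef_pos: [0.5822, 0.1619, 0.029]
eef_rot: [0.998, -0.057, 0.0, -0.0]
force: [1.5, 3.5, 2.9]
opening: 0.0663
```

```bash
python3 m.py .575 .08 3
```

```text
2.4333 [0.5822392  0.16194447 0.0289738 ] [1.51524403 3.49861192 2.86489664]
side rect [0.5787 0.083 ] [0.15  0.125] 84.1 top [0.5749 0.0804] 35 yaw -0.125 mid x-range -0.053895085047521385 0.0712743309051147 rel seat lat,long: [0.0046 0.0503]
scene rect [0.5838 0.0852] [0.162 0.122] 80.4 top [0.5855 0.0795] 35 yaw -0.096 mid x-range -0.01919127122258979 0.07204415517971752 rel seat lat,long: [0.0152 0.0505]
```

View pics/side3.png

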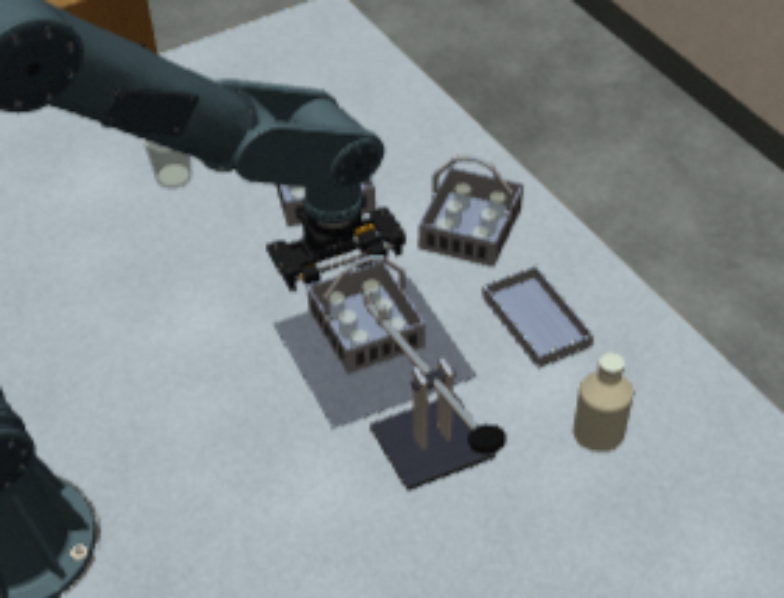

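Emit:
apply_moves:
  rows:
    - [0.25,-0.003,0.006,0,0,0,0]
    - [0.25,-0.006,0.012,0,0,0,0]
    - [0.25,-0.008,0.018,0,0,0,0]
    - [0.25,-0.01,0.024,0,0,0,0]
    - [0.25,-0.012,0.03,0,0,0,0]

```text
time: 2.95
eef_pos: [0.5661, 0.1333, 0.0284]
eef_rot: [0.998, -0.057, -0.0, 0.0]
force: [0.7, 2.1, -0.8]
opening: 0.0661
```

```bash
python3 m.py .569 .05 4
```

```text
2.95 [0.56609518 0.1333404  0.02840422] [ 0.69277855  2.14084405 -0.75819567]
side rect [0.5617 0.0519] [0.15  0.128] 83.9 top [0.5632 0.0509] 37 yaw -0.109 mid x-range -0.06527369089988139 0.05460200855386954 rel seat lat,long: [-0.0038  0.0196]
scene rect [0.569  0.0596] [0.165 0.121] 82.2 top [0.5708 0.0511] 35 yaw -0.106 mid x-range -0.029392972552376384 0.06130095745955355 rel seat lat,long: [0.0038 0.0206]
```

View pics/side4.png

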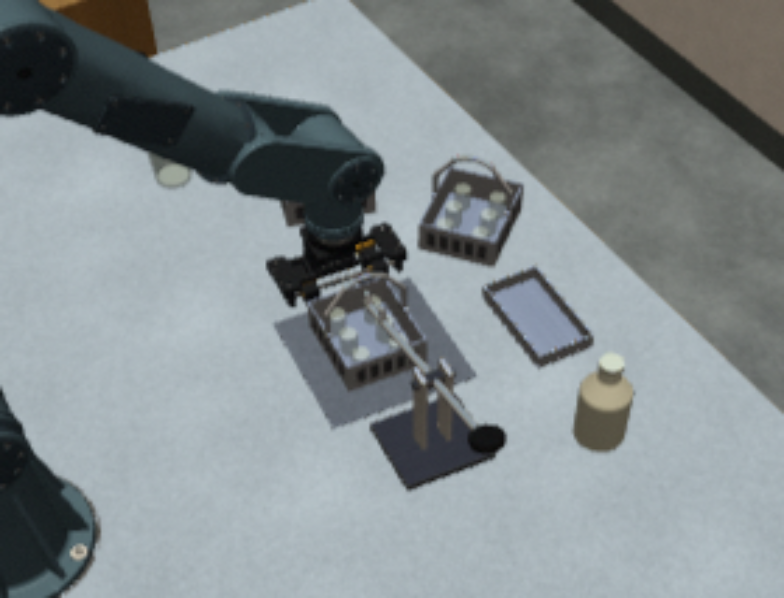

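View pics/scene4.png

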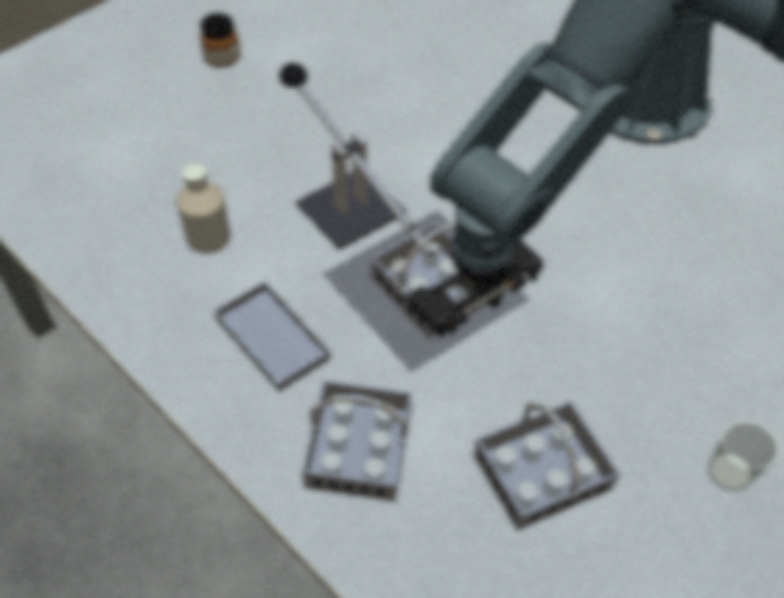

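Emit:
apply_moves:
  rows:
    - [0.25,0,0.005,0,0,0,0]
    - [0.25,0,0.01,0,0,0,0]
    - [0.25,0,0.015,0,0,0,0]
    - [0.25,0,0.018,0,0,0,0]
    - [0.25,0,0.02,0,0,0,0]

```text
time: 3.47
eef_pos: [0.5644, 0.1136, 0.0286]
eef_rot: [0.998, -0.057, -0.0, 0.0]
force: [0.5, 0.7, -1.1]
opening: 0.066
```

Emit:
apply_moves:
  rows:
    - [0.25,0,-0.01,0,0,0,0]
    - [0.25,0,-0.04,0,0,0,0]
    - [0.25,0,-0.075,0,0,0,0]
    - [0.25,0,-0.075,-0.035,0,0,0]
    - [0.25,0,-0.075,-0.07,0,0,0]

```text
time: 3.88
eef_pos: [0.5702, 0.1908, 0.0959]
eef_rot: [0.998, -0.055, -0.004, 0.001]
force: [0.4, 0.3, 0.3]
opening: 0.0662
```

Emit:
apply_moves:
  rows:
    - [0.25,0,0,-0.04,0,0,0]
    - [0.25,0,0,-0.08,0,0,0]
    - [0.25,0,0,-0.12,0,0,0]
    - [0.25,0,0,-0.15,0,0,0]
    - [0.25,0,0,-0.15,0,0,0]

```text
time: 4.3
eef_pos: [0.5767, 0.19, 0.2575]
eef_rot: [0.998, -0.056, 0.007, -0.001]
force: [0.6, 1.3, 0.6]
opening: 0.0667
```

```bash
python3 m.py .566 .033 5; python3 - <<'E'
from h import *
im,W,*_=cam('wrist'); save('wrist5.png',im); np.savez('/tmp/w5.npz',im=im,W=W); print(sense()['eef_pos'])
E
```

```text
4.3 [0.57673794 0.18995177 0.25748136] [0.61507389 1.33671743 0.57135333]
side rect [0.5603 0.0319] [0.15  0.123] 82.6 top [0.5582 0.0321] 36 yaw -0.103 mid x-range -0.06505210159639624 0.05528715367021386 rel seat lat,long: [-0.0066  0.0004]
scene rect [0.5655 0.0329] [0.142 0.123] 83.7 top [0.5665 0.0329] 31 yaw -0.141 mid x-range -0.04663764252103875 0.06003737805713094 rel seat lat,long: [0.0016 0.0021]
[0.57278519 0.18913402 0.24850357]
```

View pics/scene5.png

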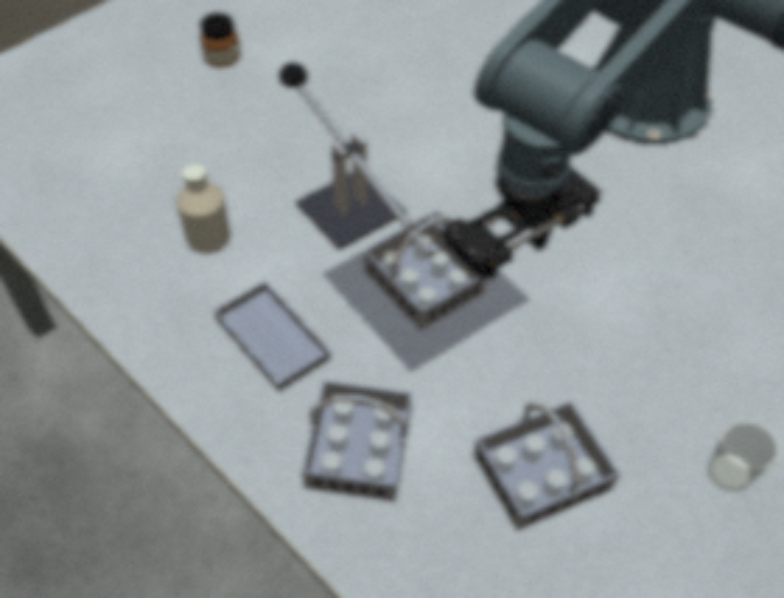

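View pics/wrist5.png

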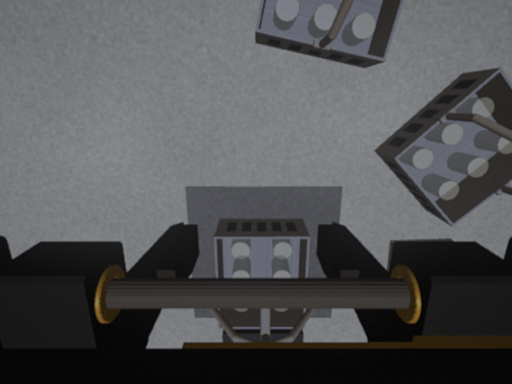

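Emit:
apply_moves:
  rows:
    - [0.25,0,0.04,-0.02,0,0,0]
    - [0.25,0,0.08,-0.02,0,0,0]
    - [0.25,0,0.12,-0.02,0,0,0]
    - [0.25,0,0.16,-0.02,0,0,0]
    - [0.25,0,0.2,-0.02,0,0,0]

```text
time: 4.87
eef_pos: [0.5488, -0.0112, 0.2663]
eef_rot: [0.998, -0.056, -0.002, -0.0]
force: [0.8, 0.6, -0.8]
opening: 0.0662
```

Emit:
apply_moves:
  rows:
    - [0.25,0,0.04,0,0,0,0]
    - [0.25,0,0.07,0,0,0,0]
    - [0.25,0,0.08,0,0,0,0]
    - [0.25,0,0.08,0,0,0,0]
    - [0.25,0,0.08,0,0,0,0]

```text
time: 5.28
eef_pos: [0.5408, -0.0889, 0.2672]
eef_rot: [0.998, -0.057, -0.001, -0.001]
force: [0.2, -0.4, 1.1]
opening: 0.066
```

```bash
python3 - <<'E'
from h import *
im,W,*_=cam('wrist'); save('wrist6.png',im); np.savez('/tmp/w6.npz',im=im,W=W); print(sense()['eef_pos'])
E
```

```text
[ 0.54106805 -0.0881945   0.26750675]
```

View pics/wrist6.png

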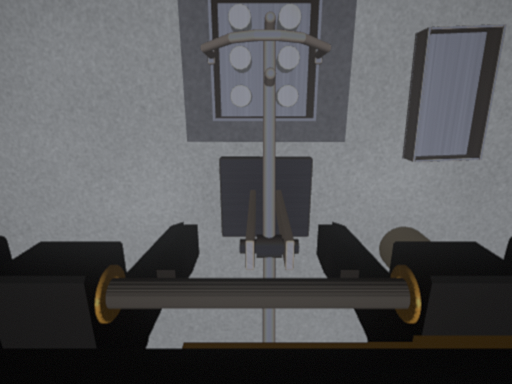

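```bash
python3 - <<'E'
from h import *
W=np.load('/tmp/w6.npz')['W']
ey=np.array([.1130,.9936]);ex=np.array([.9936,-.113])
P=W.reshape(-1,3);P=P[np.isfinite(P).all(1)]
L=P[:,:2]@ex; S=P[:,:2]@ey; s0=np.array([.5647,.031]); L-=s0@ex; S-=s0@ey
hm=(abs(S)<.02)&(abs(L)<.08)&(P[:,2]>.075)&(P[:,2]<.168)
for z0,z1 in [(.08,.1),(.1,.12),(.12,.14)]:
    m=hm&(P[:,2]>z0)&(P[:,2]<z1); l=L[m]; print(z0,'left',l[l<-.015].mean() if (l<-.015).any() else 0,'right',l[l>.015].mean() if (l>.015).any() else 0)
m=hm&(P[:,2]>.155); print('top L',L[m].min(),L[m].max(),L[m].mean(),'S',S[m].mean(),m.sum())
for a,b in [(-.1,-.04),(.008,.02),(-.02,-.01)]:
    m=(S>a)&(S<b)&(abs(L)<.011)&(P[:,2]>.09)&(P[:,2]<.15); print('arm',a,np.median(L[m]),m.sum(),P[m][:,2].max())
m=(abs(L)<.015)&(P[:,2]>.085)&(P[:,2]<.15)
for s in np.arange(-.05,.045,.004):
    k=m&(abs(S-s)<.002); 
    if k.any(): print(round(s,3),np.round(P[k][:,2].max(),4),end=' ')
E
```

```text
0.08 left -0.0597422125228254 right 0.05225333881334655
0.1 left -0.05945917328871652 right 0.05214667329065499
0.12 left -0.04767566181714528 right 0.04041934942094281
top L -0.02929682804645839 0.022305809770084895 -0.003837443517637227 S 0.0010691513078108033 661
arm -0.1 -0.00028209931141964795 849 0.138608595596185
arm 0.008 -0.0005300049814893626 67 0.12019692424805778
arm -0.02 -0.001036781180044688 121 0.13676700812447787
-0.05 0.1247 -0.046 0.1238 -0.042 0.1221 -0.038 0.1209 -0.034 0.1241 -0.03 0.1371 -0.026 0.1406 -0.022 0.1409 -0.018 0.1368 -0.014 0.1138 -0.01 0.1127 -0.006 0.1112 -0.002 0.1104 0.002 0.1099 0.006 0.109 0.018 0.1202 0.022 0.1222 0.026 0.1218 0.03 0.1178
```

Wrist view: the handle (203–329, y≈40) straddles the arm (x≈269), between the stop (269,75) and the tip (269,17). It is offset about 3 mm laterally and 1 mm lengthwise, which is good. Now to the pad.

Emit:
apply_moves:
  rows:
    - [1,0.002,0.04,0,0,0,0]
    - [1,0.004,0.08,0,0,0,0]
    - [1,0.006,0.12,0,0,0,0]
    - [1,0.008,0.16,0,0,0,0]
    - [1,0.01,0.199,0,0,0,0]

```text
time: 5.75
eef_pos: [0.5295, -0.2878, 0.2684]
eef_rot: [0.998, -0.055, -0.0, -0.0]
force: [1.1, -0.2, 1.2]
opening: 0.035
```

Emit:
apply_moves:
  rows:
    - [1,0,0,0,0,0,0]
    - [1,0,0,0.01,0,0,0]
    - [1,0,0,0.02,0,0,0]
    - [1,0,0,0.025,0,0,0]
    - [1,0,0,0.03,0,0,0]

```text
time: 6.17
eef_pos: [0.5288, -0.2858, 0.237]
eef_rot: [0.998, -0.055, -0.001, -0.001]
force: [-0.6, -0.6, -0.5]
opening: 0.0018
```

```bash
python3 - <<'E'
from h import *
for n in ['scene','side']:
    im,W,*_=cam(n); save(n+'7.png',cv2.resize(im[70:250,180:400] if n=='scene' else im[150:330,180:400],None,fx=3,fy=3))
print(sense()['eef_pos'],sense()['opening'])
E
```

```text
[ 0.52863981 -0.28642078  0.23721545] 0.00035367063289207717
```

View pics/side7.png

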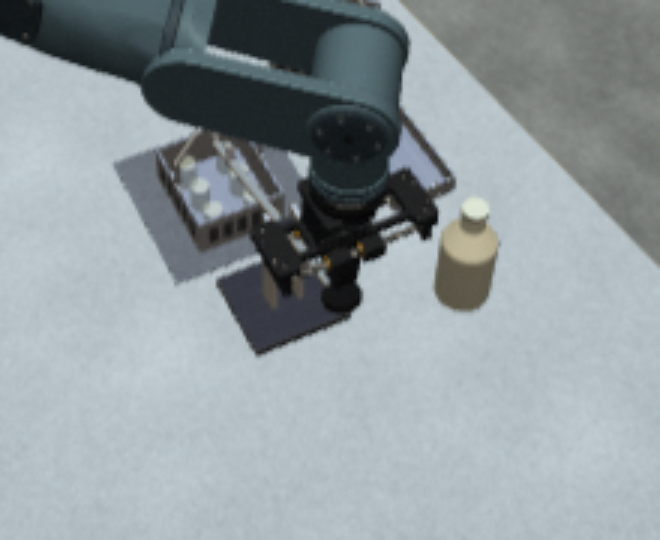

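View pics/scene7.png

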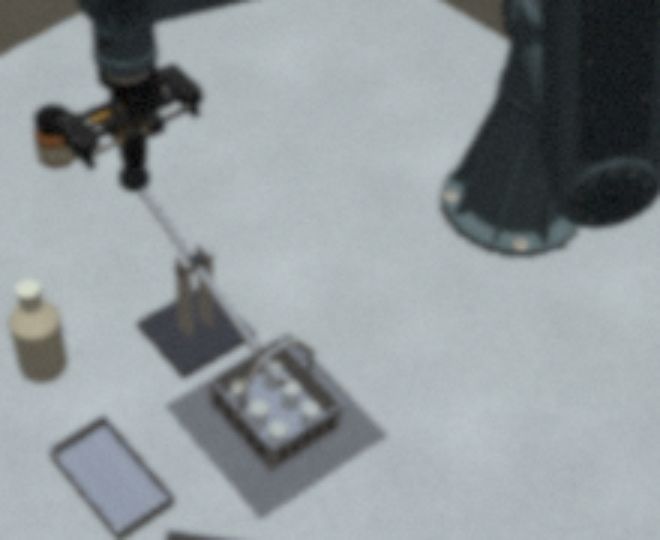

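Emit:
apply_moves:
  rows:
    - [1,0,0,0.007,0,0,0]
    - [1,0,0,0.014,0,0,0]
    - [1,0,0,0.021,0,0,0]
    - [1,0,0,0.028,0,0,0]
    - [1,0,0,0.034,0,0,0]

```text
time: 6.68
eef_pos: [0.5294, -0.2904, 0.2061]
eef_rot: [0.998, -0.057, 0.001, 0.002]
force: [-1.7, -4.5, 9.0]
opening: 0.0005
```

Emit:
apply_moves:
  rows:
    - [1,0,0,0.005,0,0,0]
    - [1,0,0,0.01,0,0,0]
    - [1,0,0,0.015,0,0,0]
    - [1,0,0,0.02,0,0,0]
    - [1,0,0,0.025,0,0,0]

```text
time: 7.1
eef_pos: [0.5298, -0.2914, 0.1818]
eef_rot: [0.998, -0.057, 0.002, 0.003]
force: [-0.6, -6.9, 8.5]
opening: 0.0004
```

```bash
python3 - <<'E'
from h import *
for n in ['scene','side']:
    im,W,*_=cam(n); save(n+'8.png',cv2.resize(im[70:250,180:400] if n=='scene' else im[150:330,180:400],None,fx=3,fy=3))
print(sense()['eef_pos'],sense()['force'])
E
```

```text
[ 0.52960865 -0.29072012  0.18087917] [ 1.3971491  -3.51598751  5.0505548 ]
```

View pics/scene8.png

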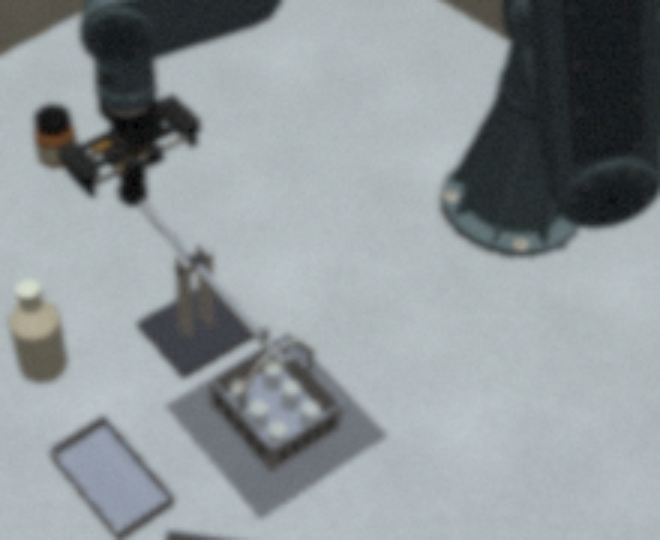

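View pics/side8.png

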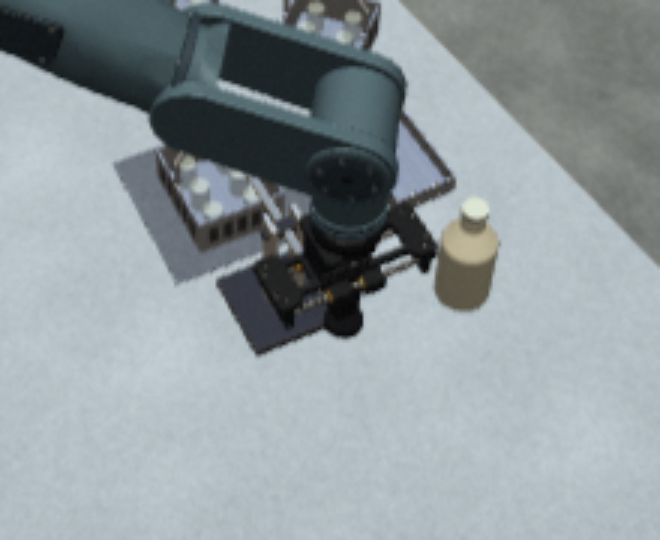

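Emit:
apply_moves:
  rows:
    - [1,0,0,0.003,0,0,0]
    - [1,0,0,0.006,0,0,0]
    - [1,0,0,0.009,0,0,0]
    - [1,0,0,0.012,0,0,0]
    - [1,0,0,0.015,0,0,0]

```text
time: 7.62
eef_pos: [0.5296, -0.2916, 0.1674]
eef_rot: [0.998, -0.057, 0.002, 0.003]
force: [-3.4, -6.4, 11.2]
opening: 0.0008
```

```bash
python3 - <<'E'
from h import *
for n in ['scene']:
    im,W,*_=cam(n); save(n+'9.png',cv2.resize(im[70:250,180:400] if n=='scene' else im[150:330,180:400],None,fx=3,fy=3))
print(sense()['eef_pos'],sense()['force'])
E
```

```text
[ 0.52954974 -0.29159422  0.16674905] [-2.08978386 -7.60885659 10.09987072]
```

View pics/scene9.png

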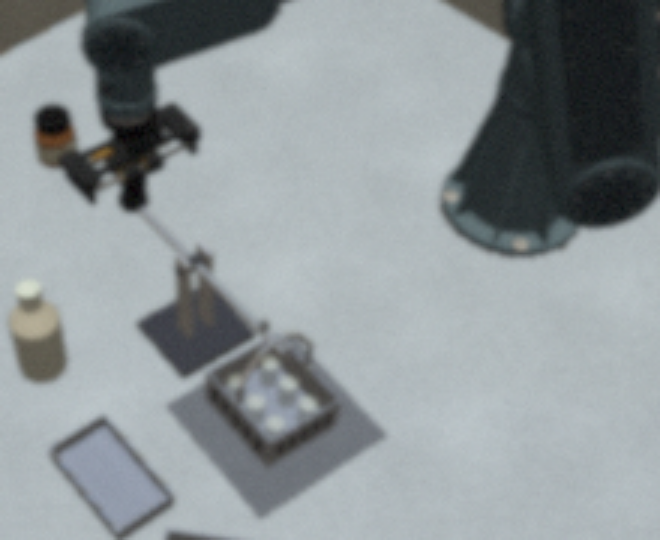

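The basket is lifting off level. Keep going slowly.

Emit:
apply_moves:
  rows:
    - [1,0,0,0.003,0,0,0]
    - [1,0,0,0.006,0,0,0]
    - [1,0,0,0.009,0,0,0]
    - [1,0,0,0.012,0,0,0]
    - [1,0,0,0.015,0,0,0]

```text
time: 8.08
eef_pos: [0.5296, -0.2912, 0.1522]
eef_rot: [0.998, -0.057, 0.002, 0.003]
force: [-2.3, -4.9, 10.7]
opening: 0.0005
```

Emit:
apply_moves:
  rows:
    - [1,0,0,0.003,0,0,0]
    - [1,0,0,0.006,0,0,0]
    - [1,0,0,0.009,0,0,0]
    - [1,0,0,0.012,0,0,0]
    - [1,0,0,0.014,0,0,0]

```text
time: 8.5
eef_pos: [0.5298, -0.2895, 0.1375]
eef_rot: [0.998, -0.057, 0.001, 0.001]
force: [-2.2, 1.0, 12.5]
opening: 0.0007
```

```bash
python3 - <<'E'
from h import *
for n in ['scene']:
    im,W,*_=cam(n); save(n+'10.png',cv2.resize(im[70:250,180:400] if n=='scene' else im[150:330,180:400],None,fx=3,fy=3))
print(sense()['eef_pos'],sense()['force'])
E
```

```text
[ 0.52975973 -0.28940062  0.13716361] [-0.29649226  0.16502987 10.59245629]
```

View pics/scene10.png

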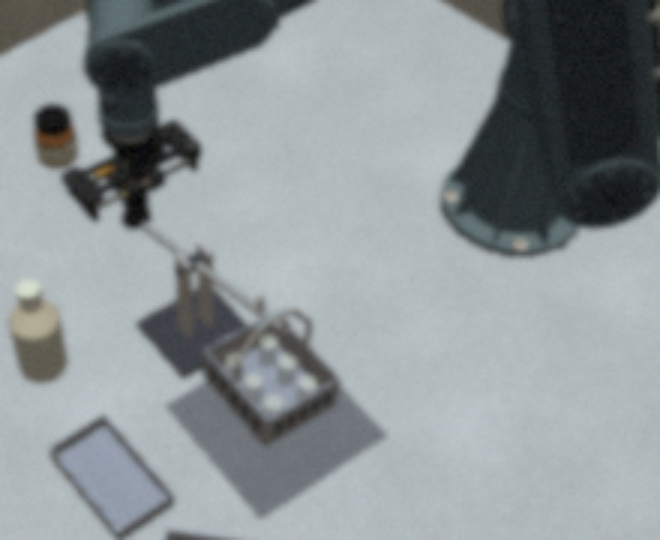

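Emit:
apply_moves:
  rows:
    - [1,0,0,0.002,0,0,0]
    - [1,0,0,0.004,0,0,0]
    - [1,0,0,0.006,0,0,0]
    - [1,0,0,0.007,0,0,0]
    - [1,0,0,0.008,0,0,0]

```text
time: 8.97
eef_pos: [0.5302, -0.2891, 0.1339]
eef_rot: [0.998, -0.056, 0.002, 0.001]
force: [-14.5, 11.0, 46.6]
opening: 0.0003
```

Emit:
apply_moves:
  rows:
    - [1,0,0,0.001,0,0,0]
    - [1,0,0,0.002,0,0,0]
    - [1,0,0,0.002,0,0,0]
    - [1,0,0,0.003,0,0,0]
    - [1,0,0,0.003,0,0,0]

```text
time: 9.38
eef_pos: [0.5302, -0.2891, 0.1337]
eef_rot: [0.998, -0.056, 0.002, 0.001]
force: [-20.2, 13.8, 56.5]
opening: 0.0001
```

Stop reached: z no longer changes and the force is rising. Now retreat gently.

Emit:
apply_moves:
  rows:
    - [1,0,0,-0.004,0,0,0]
    - [1,0,0,-0.008,0,0,0]
    - [1,0,0,-0.012,0,0,0]
    - [1,0,0,-0.02,0,0,0]
    - [1,0,0,-0.035,0,0,0]

```text
time: 9.8
eef_pos: [0.5275, -0.2874, 0.1577]
eef_rot: [0.998, -0.057, -0.002, -0.001]
force: [-0.5, -0.3, 0.1]
opening: 0.0005
```

Emit:
apply_moves:
  rows:
    - [1,0,0,-0.03,0,0,0]
    - [1,0,0,-0.06,0,0,0]
    - [1,0,0,-0.1,0,0,0]
    - [1,0,0,-0.13,0,0,0]
    - [1,0,0,-0.15,0,0,0]

```text
time: 10.22
eef_pos: [0.5294, -0.289, 0.3133]
eef_rot: [0.998, -0.057, 0.001, 0.001]
force: [0.2, -0.1, 0.0]
opening: 0.0003
```

Emit:
apply_moves:
  rows:
    - [1,0,0,0,0,0,0]
    - [1,0,0,0,0,0,0]
    - [1,0,0,0,0,0,0]
    - [1,0,0,0,0,0,0]
    - [1,0,0,0,0,0,0]

```text
time: 10.63
eef_pos: [0.5282, -0.2879, 0.3075]
eef_rot: [0.998, -0.057, -0.001, -0.001]
force: [0.2, -0.3, 0.1]
opening: -0.0001
```

```bash
python3 - <<'E'
from h import *
print(sense()['time'],sense()['eef_pos'],sense()['force'])
for i in range(2):
  for n in ['scene','side']:
    im,W,*_=cam(n); save(n+'11%d.png'%i,cv2.resize(im[70:250,180:400] if n=='scene' else im[150:330,180:400],None,fx=3,fy=3))
    P=W.reshape(-1,3);P=P[np.isfinite(P).all(1)]
    q=P[(np.hypot(P[:,0]-.566,P[:,1]-.033)<.1)&(P[:,2]<.26)]
    h=q[q[:,2]>.195]; rim=q[(q[:,2]>.105)&(q[:,2]<.13)]
    pad=P[(np.hypot(P[:,0]-.53,P[:,1]+.289)<.025)&(P[:,2]<.2)&(P[:,2]>.09)]
    print(n,'handle',h.mean(0),h.max(0),'rim',cv2.minAreaRect(rim[:,:2].astype(np.float32)),rim[:,2].mean(),'pad',pad.mean(0) if len(pad) else 0,pad[:,2].max() if len(pad) else 0)
E
```

```text
10.6333 [ 0.52815225 -0.2878888   0.30748556] [ 0.17835868 -0.34010301  0.08485155]
scene handle [0.56751811 0.01398236 0.21501235] [0.60411015 0.04983563 0.24364635] rim ((0.5653847455978394, 0.021688811480998993), (0.14638909697532654, 0.12622378766536713), 81.57755279541016) 0.11391116047611471 pad [ 0.53198822 -0.28881238  0.12253748] 0.1322813003791875
side handle [0.55272936 0.00062597 0.21021969] [0.59677997 0.03141622 0.23323941] rim ((0.5620587468147278, 0.02301490306854248), (0.14987559616565704, 0.1254093497991562), 82.7810287475586) 0.11426665809566625 pad [ 0.52639361 -0.29201826  0.12266555] 0.13386878632820065
scene handle [0.56726077 0.01521918 0.21505573] [0.60979098 0.05080249 0.24490438] rim ((0.5659714341163635, 0.022976990789175034), (0.14463096857070923, 0.12538398802280426), 81.40868377685547) 0.11392696094477336 pad [ 0.53362571 -0.28791678  0.12367916] 0.13119741999327433
side handle [0.55220067 0.00067183 0.20928008] [0.56855841 0.0310071  0.23372048] rim ((0.5628443956375122, 0.023694980889558792), (0.15088053047657013, 0.12638963758945465), 81.001953125) 0.11464706714172916 pad [ 0.52659088 -0.29253384  0.12306891] 0.13538365048926648
```

View pics/scene111.png

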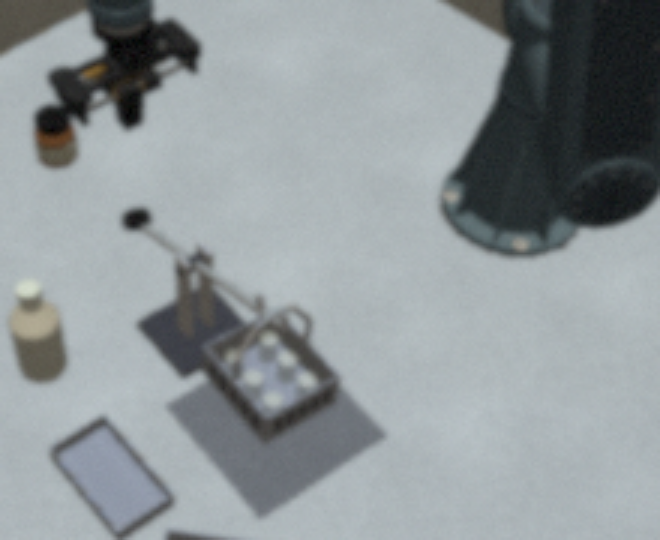

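View pics/side111.png

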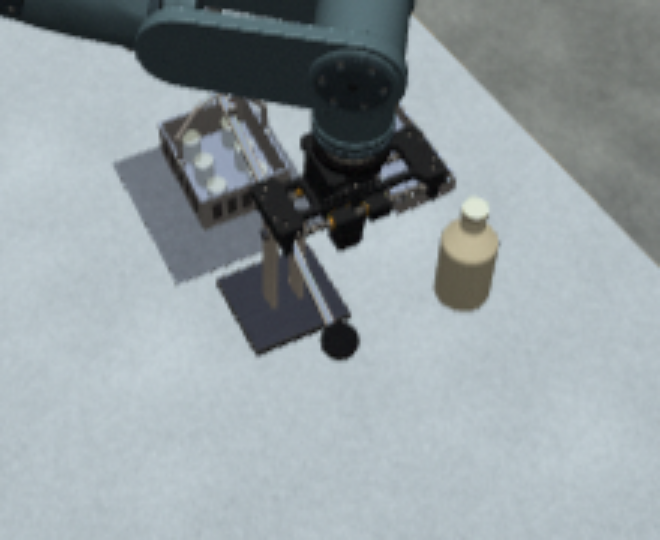

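Emit:
apply_moves:
  rows:
    - [1,0,0,0,0,0,0]
    - [1,0,0,0,0,0,0]
    - [1,0,0,0,0,0,0]
    - [1,0,0,0,0,0,0]
    - [1,0,0,0,0,0,0]

```text
time: 11.25
eef_pos: [0.5288, -0.2884, 0.3098]
eef_rot: [0.998, -0.057, 0.0, 0.0]
force: [-0.4, -0.6, -0.7]
opening: 0.0005
```

Emit:
apply_moves:
  rows:
    - [1,0,0,0,0,0,0]
    - [1,0,0,0,0,0,0]
    - [1,0,0,0,0,0,0]
    - [1,0,0,0,0,0,0]
    - [1,0,0,0,0,0,0]

```text
time: 11.67
eef_pos: [0.5288, -0.2884, 0.3097]
eef_rot: [0.998, -0.057, -0.0, 0.0]
force: [-0.1, -0.0, 0.3]
opening: 0.0003
```

Emit:
apply_moves:
  rows:
    - [1,0,0,0,0,0,0]
    - [1,0,0,0,0,0,0]
    - [1,0,0,0,0,0,0]
    - [1,0,0,0,0,0,0]
    - [1,0,0,0,0,0,0]

```text
time: 12.08
eef_pos: [0.5288, -0.2884, 0.3097]
eef_rot: [0.998, -0.057, -0.0, -0.0]
force: [0.4, 0.5, 0.5]
opening: 0.0007
```

```bash
python3 - <<'E'
from h import *
prev=None
for i in range(6):
    im,W,*_=cam('scene'); g=im.astype(float)
    P=W.reshape(-1,3);P=P[np.isfinite(P).all(1)]
    q=P[(np.hypot(P[:,0]-.566,P[:,1]-.023)<.1)]; rim=q[(q[:,2]>.105)&(q[:,2]<.13)]
    g2=cv2.cvtColor(im,cv2.COLOR_RGB2GRAY).astype(np.float32)[165:230,240:310]
    print(sense()['time'],np.round(cv2.minAreaRect(rim[:,:2].astype(np.float32))[0],4),round(rim[:,2].mean(),4), cv2.phaseCorrelate(prev,g2)[0] if prev is not None else '')
    prev=g2
E
```

```text
12.1333 [0.5651 0.0222] 0.1138 
12.1833 [0.5666 0.0223] 0.1139 (0.04486257780406078, -0.020205389661612116)
12.2333 [0.5654 0.0223] 0.114 (-0.03435720729807912, -0.022044390036839445)
12.2833 [0.5648 0.0222] 0.114 (0.011533300007570801, -0.0006727299467357284)
12.3333 [0.5656 0.0216] 0.1141 (0.022574742241864953, -0.01050031877991131)
12.3833 [0.5662 0.0218] 0.1137 (0.010003258694126771, -0.0006086582332827106)
```

Still and clear of the bench. Handing in.

```bash
python3 -c "
from rig import ticket
print(ticket.hand_in())"
```

```text
the job is handed in; nothing more can be done
None
```

The basket now hangs from the hook by its handle, clear of the bench and still. The job was handed in at about 12.4 s.

- **What I did:** I slid the basket upright along the bench with two open fingers against its far wall, until its handle stood over the hook seat. It was about 3 mm off sideways and 1 mm off lengthwise. I then pressed the pad down to its stop with the fingers closed, and backed the arm off upwards.
- **Clearance:** the rim is at 114 mm, so the basket hangs about 54 mm above the bench.
- **Pad:** its top is at about 122–123 mm, which matches the fully-down height.
- **Stillness:** six pictures over 0.25 s showed no movement beyond noise, and the robot is touching nothing.
- **Bystanders:** the bottle, the tray and the jar look unmoved in the last pictures. The beaker and the two look-alike baskets were out of view or barely in the last pictures I viewed. In earlier pictures they had not moved, and the arm did not go near them afterwards.
- **Force:** pressing on the stop, the fingers reached about 57 N vertically (about 60 N in all) on the pad. That is below the 120 N wrist limit. It is above the 40 N limit for the arm and the gripper's body, but only the fingertips were in contact.
- **Measurement disagreement:** partly hidden views made the two fixed cameras differ by 8–10 mm on the handle's sideways position during the slide. I used a clear close-up from the wrist camera before pressing.

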